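# Unhitch the shaker tongue from its ball drive

## Robot

A 6-joint arm with a two-finger parallel gripper is mounted at the origin on a cart in front of the work surface, level with it; the furniture and walls round the work are solid. World frame = base frame: x ahead of the robot, y to its left, z up, the work surface at z = 0. Lengths are in mm, angles in rad, forces in N, time in s.
With the tool pointing down it reaches from about 425 to 950 mm from the base axis. Payload 14.7 kg.
Tool frame: the origin (TCP) lies between the finger pads; the fingertips stand 11 mm ahead of it and the grasp point (between the pads) lies 8 mm behind it; z points along the fingers, y is the line along which they close (so a half turn about z gives the same grasp; the last joint's range is limited). The gripper opens to 85 mm and grips with 20 to 120 N. Pads are 22 mm wide; open, the fingers measure 114 mm over their backs; the gripper's body (76 mm by 85 mm) begins 54 mm behind the grasp point. The pads swing forward as they close: fully open they stand 13 mm farther back than shut.
Start: joints at [1.121, 0.48, 1.596, -0, 1.065, -0.047], TCP at [254.773, 597.982, 242.297] pointing down, gripper open.
Joint ranges: [-2.75, 2.75], [-0.82, 2.05], [0.23, 2.67], [-1.56, 4.7], [0.09, 2.69], [-2.92, 2.92]. Speed limits (rad/s): [1.89, 1.89, 2.39, 3.01, 3.01, 3.01].

## Interface

Orientations are given as a 3x3 rotation matrix whose columns are the frame's x, y, z axes.
In Python, from bench import ctrl gives the robot as it stands.
- The arm moves only by the tool play_rows, never from a script. Its argument "deltas" is text: rows parted by semicolons, each of 6 numbers parted by spaces: the shift along the tool's x, y, z in cm, then the turn, a rotation vector about the tool's x, y, z in degrees. A call has exactly 10 rows; each row shifts and turns the commanded pose from where the row before left it, along the tool's axes as they then stand; what a row does not reach is not made up. A row lasts 1/12 s, in which the tool goes at most 41.7 mm and 7.16 degrees, less where a joint would pass 70% of its speed; a pose out of reach is approached as far as the arm can. A call is refused whole if a number of a shift passes 4.17 or a number of a turn 7.16, either way. A call with a gripper value outside its range is refused whole. "gripper" is the finger opening in cm, from 0 to 8.54, set as the call begins (left out, the last holds). The fingers move at their own pace and stop on an object; "newtons" is the grip in N (left out, the last holds). Time passes only in rows, so rows that do not move let the fingers close, or fill a call up. It gives the time, the measured TCP pose, the force, the opening and the grip force at its end, in the units of the state.
- ctrl.observe(): the state, without advancing time (a new reading comes with each control period).
- ctrl.snapshot(name): name is "side" or "top"; returns a dict with "img" (400x640x3 uint8, red, green, blue), "depth" (400x640 float32, mm along the optical axis (not along the pixel's ray), 0 where there is no reading), "intrinsics" (3x3 intrinsics, pixels), "world_to_cam" (4x4, takes a point from world to camera coordinates). Camera axes: x right, y down, z forward; pixel columns grow to the right and rows downward; lengths in mm; the calibration is good to about 2 mm. A picture is of the moment at which its call begins.
- ctrl.job_done(): hands the job in; it is judged then, once.
The state is a dict: "time_s": time; "joint_pos": joint angles; "dq": joint speeds; "joint_efforts": joint torques, N m; "tcp_pos": TCP position; "ee_rot": TCP orientation; "wrist_force": force on the tool from outside, world axes, zero at the start; "torque": the same for the moment, N m; "finger_gap": opening from 0.0 (shut) to 1.0 (fully open); "grasp_force": force on a finger pad.
Only numpy, scipy, OpenCV 4.12 (cv2) and the standard library are available. Lean on these libraries where they do the work, as an engineer would, in place of code of your own. Each camera call takes 0.05 s, during which the arm holds its last target. There are 200 camera calls.

## Task

Swing the yellow-framed clear guard of the shaker drive up by its pull bar and bring it gently to rest against its stop. Then, with one grip across the coupler's two upright tabs, pull the red latch tab sideways against its spring as far as it goes towards the blue tab, lift the blue coupler with its tongue stub straight up off the steel ball, and finish while still holding it in the gripper, level and still, about 10 cm above the ball. Leave the guard open and the other things on the worktop where they stand.

Things in the scene. Friction and masses are not known exactly. Their poses are not given: they have to be found in the camera images.
- unit: shaker drive, fixed: grey base plate 205x125x12 mm, white motor housing 34x120 mm, 105 mm high, at one end. Origin on the worktop, on the ball's vertical axis; +x runs along the base to the housing, z up. Base spans x -90 to +115, y +-62; housing from x +79, two rubber-tipped stop posts on it to z 160. A dark disc of radius 36 round the ball, top at z 18, carries the coupler
- ball (a point): centre of the steel ball, 35 mm above the worktop: radius 14 mm, top at 49 mm, flat underside at 29 mm on a 5 mm radius neck
- guard_hinge (a point): middle of the guard's hinge axis (horizontal, along the unit's y), at unit (75, 0, 118) mm
- guard_bar (a point): middle of the guard's yellow pull bar: round, 10 mm thick, 100 mm long, parallel to the hinge and 158 mm from it, on two rods at its ends; 60 mm from its centre to the panel's edge. At guard angle a it is at unit (75 - 158 cos a, 0, 118 + 158 sin a) mm. Pinch it from above, fingers closing along the unit's x; it may turn between the fingers as the guard swings
- guard (a joint): guard angle in rad: 0 lying level over the coupler (panel 118 mm wide, 98 mm long from the hinge, underside 17 mm above the tabs), grows as the bar goes up and over towards the housing; 1.9 against its stop. Starts between 0 and 0.3; the hinge is stiff (0.12 N m) and stays where it is left
- coupler: blue block 56x40 mm, 41 mm high, with steel tongue stub to x -95 mm; loose, 0.2 to 0.4 kg. Origin: middle of its underside, on the ball's axis, 18 mm above the worktop; z up; yaw within 0.35 rad of the unit's. Two tabs 24 mm wide (x), 5 mm thick (y) rise to z 80: fixed blue, outer face y -25; red latch, outer face y +34.5 (+25.5 fully pulled in). Socket play round the ball 1.5 mm
- coupler_grip (a point): point midway between the tabs once the latch is fully pulled in, 60 mm above the coupler's underside (78 mm above the worktop on the ball). A grip from above centred here, fingers closing along the coupler's y, takes both tabs (59.5 mm over both at the start, 50.5 mm when pulled in)
- socket (a point): centre of the coupler's ball socket, 17 mm above its underside; coincides with the ball's centre while coupled
- latch (a joint): how far the red latch tab is pulled towards the blue tab, in m: 0 locked (a steel keeper lies under the ball), 0.009 fully in, at its limit. Spring force 6 N at 0, 10.5 N at 0.009; the coupler comes off the ball only from about 0.0075 on; the spring closes the latch when let go
- pump_bottle: white pump bottle of hand gel, 58x64x155 mm; a bystander, origin at the middle of its underside
- teal_bottle: small white reagent bottle with teal cap, 37x37x72 mm; a bystander, origin at the middle of its underside
- white_vial: small all-white bottle, 36x36x66 mm; a bystander, origin at the middle of its underside
- specimen_pot: squat white pot with screw lid, 35x35x50 mm; a bystander, origin at the middle of its underside
- slide_box: small pale slide box, 30x67x26 mm; a bystander, origin at the middle of its underside
- stapler: black desk stapler, 32x120x32 mm; a bystander, origin at the middle of its underside

How it is judged (in metres and radians):
On the way, in this order (a step that is already met when the one before it is completed fails the run):
1. the guard is up against its stop, the coupler still on its ball (value of joint guard above 1.8 rad and distance between socket and ball below 0.012 m), for 0.2 s.
2. the latch is pulled in against its spring (value of joint guard above 1.8 rad and value of joint latch above 0.0075 m), for 0.1 s.
3. the coupler is off the ball, in the fingers (z of socket in the frame of ball above 0.04 m and contact force between coupler and the fingers above 2 N), for 0.2 s.
At the end, for the whole second after the job is handed in: The guard stands open (over 1.8 rad); the coupler is held by the fingers, its socket 70 to 160 mm above the ball and within 80 mm of it sideways, tilted less than 0.26 rad, moving slower than 0.03 m/s and touching nothing of the drive (value of joint guard above 1.8 rad and z of socket in the frame of ball between 0.07 and 0.16 m and horizontal distance between socket and ball below 0.08 m and angle between coupler's own z axis and vertical below 0.26 rad and contact force between coupler and the fingers above 2 N and contact force between coupler and unit below 0.3 N and linear speed of coupler below 0.03 m/s); the arm keeps its last pose, push and grip.
It fails at once if the guard slammed onto its stop: swung faster than 2 rad/s in the last part of its travel (value of joint guard above 1.5 rad and velocity of joint guard above 2 rad/s).
It fails at once if a bystander was moved by more than 20 mm (distance of any of pump_bottle, teal_bottle, white_vial, specimen_pot, slide_box, stapler from where it was at the start of the episode above 0.02 m).
It also fails if it takes over 51 s, if anything falls off the work surface, if the arm or the gripper's body presses on something with over 40 N, if the wrist force passes 120 N, or if a joint passes its speed limit or range.

## Working session

There is one attempt and no reset: what is moved stays moved. The work goes in short steps, Python scripts to look and compute and a tool call to move; the robot and the scene stay as the last step left them, time stands still between calls to the robot, and variables do not carry over. Pictures are saved under pics/ and viewed, at most 10 in all, crops included, and the job is handed in when it is done.

Besides the shell and the picture viewer there is one more tool, called after "Call:" in YAML: its name, and indented under it one key for each argument. play_rows: Moves the arm, as the interface text tells. Its arguments: {"type":"object","properties":{"deltas":{"type":"string"},"gripper":{"type":"number"},"newtons":{"type":"number"}},"required":["deltas"]}

```bash
mkdir -p pics
python3 - <<'E'
from bench import ctrl
import numpy as np,cv2
o=ctrl.observe();print(o)
for n in("top","side"):
    s=ctrl.snapshot(n);cv2.imwrite(f"pics/{n}0.png",s["img"][:,:,::-1]);np.savez(f"{n}0.npz",**s)
    print(n,s["intrinsics"].tolist(),s["world_to_cam"].round(4).tolist())
E
```

```text
{'time_s': 0.0, 'joint_pos': array([ 1.12139402e+00,  4.80822574e-01,  1.59687973e+00,  3.29210244e-05,
        1.06506241e+00, -4.65737956e-02]), 'dq': array([-0.00158156,  0.00018596, -0.00018519, -0.00055121, -0.00064959,
        0.00156226]), 'joint_efforts': array([-2.75454659e-03, -9.50675797e+01, -4.30189526e+01, -4.90951152e-04,
        1.22678478e-02, -6.26144606e-05]), 'tcp_pos': array([254.60043071, 597.63919045, 241.67619709]), 'ee_rot': array([[-9.19949557e-01,  3.92036384e-01, -5.35114134e-04],
       [ 3.92036741e-01,  9.19948969e-01, -1.04316901e-03],
       [ 8.33174871e-05, -1.16944727e-03, -9.99999313e-01]]), 'wrist_force': array([-0.02464866, -0.3493483 , -0.69953664]), 'torque': array([-0.03001715, -0.04776155,  0.0389233 ]), 'grasp_force': 0.0, 'finger_gap': 0.9993282020868645}
top [[479.9483391957877, 0.0, 312.9617969007909], [0.0, 479.9483391957877, 199.88378109572432], [0.0, 0.0, 1.0]] [[-0.006, -1.0, -0.0005, -139.3053], [-0.9901, 0.0061, -0.1404, 424.9986], [0.1404, -0.0003, -0.9901, 1205.0584], [0.0, 0.0, 0.0, 1.0]]
side [[450.8011669564712, 0.0, 317.650744149103], [0.0, 450.8011669564712, 196.323552487576], [0.0, 0.0, 1.0]] [[0.5446, -0.8387, -0.0068, -362.851], [-0.4134, -0.2613, -0.8722, 221.2589], [0.7297, 0.4779, -0.489, 1181.9387], [0.0, 0.0, 0.0, 1.0]]
```

View pics/top0.png

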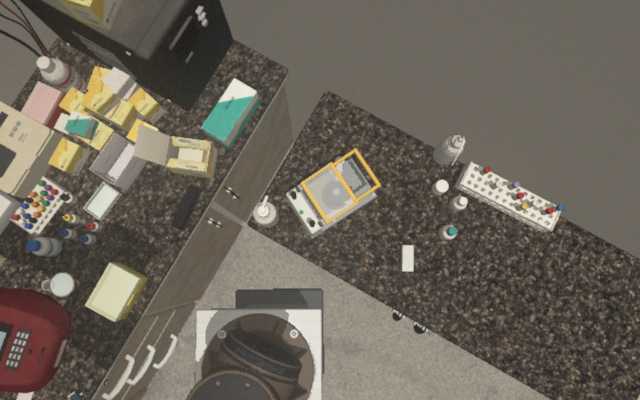

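View pics/side0.png

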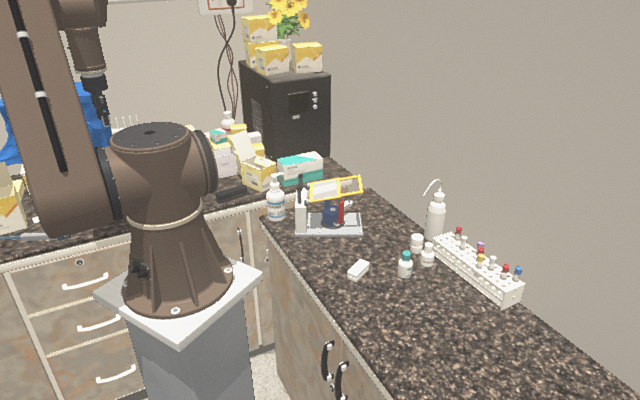

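The top view shows the drive at about (335,192) with its housing at lower left (300,208). The yellow bar is at about (367,172), and the pump bottle stands close to the housing at (265,212). The side view shows the guard at (335,188), the blue coupler at (328,213) and the red tab at (341,212).

```bash
cat > h.py <<'E'
import numpy as np,cv2
from bench import ctrl
def get(n,save=None):
    s=ctrl.snapshot(n); 
    if save: np.savez(save,**s)
    return s
def ray(s,u,v):
    K,T=s["intrinsics"],s["world_to_cam"];R,t=T[:3,:3],T[:3,3]
    return -R.T@t, R.T@np.linalg.solve(K,[u,v,1.])
def onz(s,u,v,z):
    c,d=ray(s,u,v);return c+d*(z-c[2])/d[2]
def cloud(s):
    K,T=s["intrinsics"],s["world_to_cam"];d=s["depth"].astype(float)
    v,u=np.mgrid[:400,:640]
    c=np.stack([(u-K[0,2])/K[0,0]*d,(v-K[1,2])/K[1,1]*d,d],-1)
    return (c-T[:3,3])@T[:3,:3]
def proj(s,p):
    T=s["world_to_cam"];q=s["intrinsics"]@(T[:3,:3]@np.asarray(p,float)+T[:3,3]);return q[:2]/q[2]
E
python3 - <<'E'
from h import *
a=dict(np.load("top0.npz"));b=dict(np.load("side0.npz"))
A=cv2.resize(a["img"][135:245,240:400],None,fx=5,fy=5,interpolation=cv2.INTER_CUBIC)
B=cv2.resize(b["img"][165:245,260:380],None,fx=6,fy=6,interpolation=cv2.INTER_CUBIC)
cv2.imwrite("pics/tc.png",A[:,:,::-1]);cv2.imwrite("pics/sc.png",B[:,:,::-1])
for n,s in(("top",a),("side",b)):
    P=cloud(s);h=cv2.cvtColor(s["img"],cv2.COLOR_RGB2HSV);H,S,V=[h[...,i].astype(int) for i in range(3)]
    box=(P[...,0]>550)&(P[...,0]<850)&(P[...,1]>-320)&(P[...,1]<60)&(P[...,2]>10)
    for c,m in(("yel",(H>15)&(H<32)&(S>140)&(V>120)),("red",((H<6)|(H>174))&(S>140)&(V>70)),("blue",(H>105)&(H<125)&(S>110))):
        k=m&box; q=P[k];print(n,c,k.sum(),np.percentile(q,[2,50,98],axis=0).round(0).tolist() if k.sum() else "")
        vu=np.argwhere(k); 
        if len(vu):print(' rect',cv2.minAreaRect(vu[:,::-1].astype(np.float32)))
    k=box&(P[...,2]>12);print(np.histogram(P[k][:,2],bins=range(0,220,10))[0])
# base-plate + housing: points by height in top
P=cloud(a)
bx=(P[...,0]>520)&(P[...,0]<850)&(P[...,1]>-320)&(P[...,1]<40)
for lo,hi in((8,16),(98,112)):
    k=bx&(P[...,2]>lo)&(P[...,2]<hi);k=cv2.morphologyEx(k.astype(np.uint8),cv2.MORPH_OPEN,np.ones((2,2)))>0
    n,l,st,ce=cv2.connectedComponentsWithStats(k.astype(np.uint8))
    for i in range(1,n):
        if st[i,4]>25:
            q=P[l==i];print(lo,st[i].tolist(),q.mean(0).round(0),cv2.minAreaRect(q[:,:2].astype(np.float32)))
E
```

```text
top yel 0 
top red 0 
top blue 0 
[  0 175 222 226 252 244 251 317 748 211 216 231 226 250 253 245 255 279
 268 291 273]
side yel 0 
side red 0 
side blue 0 
[  0 160 209 208 214 217 228 224 297 157 160 155 166 164 155 168 156 174
 170 170 169]
8 [345, 161, 11, 5, 35] [ 525. -242.   11.] ((524.502197265625, -240.4145050048828), (27.122339248657227, 11.477133750915527), 80.42853546142578)
98 [252, 32, 26, 15, 63] [829. -22. 102.] ((829.6958618164062, -19.960853576660156), (76.37864685058594, 3.786379098892212), 60.50397872924805)
98 [279, 46, 20, 12, 46] [783. -82. 127.] ((533.212646484375, -121.26631164550781), (564.5880126953125, 43.91660690307617), 8.538055419921875)
98 [309, 62, 12, 8, 27] [ 756. -148.  103.] ((755.8782958984375, -147.8794708251953), (31.367639541625977, 2.8967506885528564), 62.06884002685547)
98 [333, 75, 16, 9, 40] [ 719. -212.  103.] ((718.4688110351562, -212.6527557373047), (42.71014404296875, 2.5519304275512695), 61.9536018371582)
98 [356, 87, 10, 7, 27] [ 690. -263.  104.] ((690.6109619140625, -262.2610168457031), (26.527814865112305, 3.2484350204467773), 57.047550201416016)
```

View pics/tc.png

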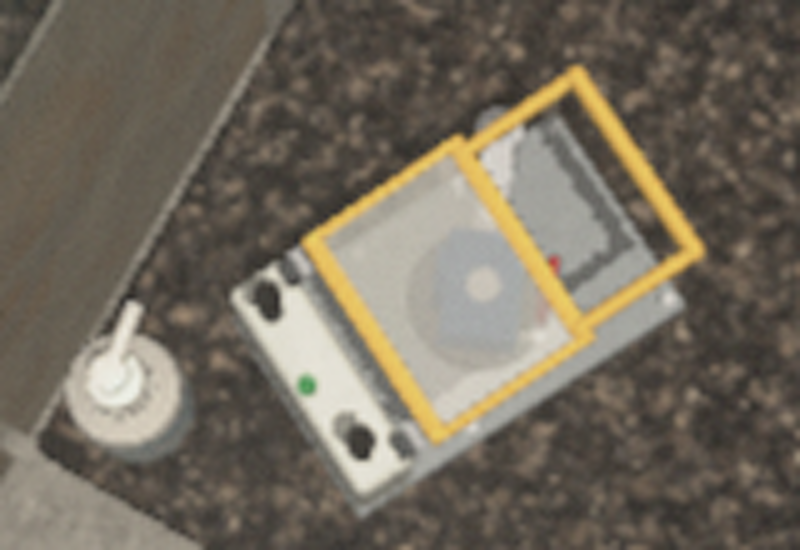

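View pics/sc.png

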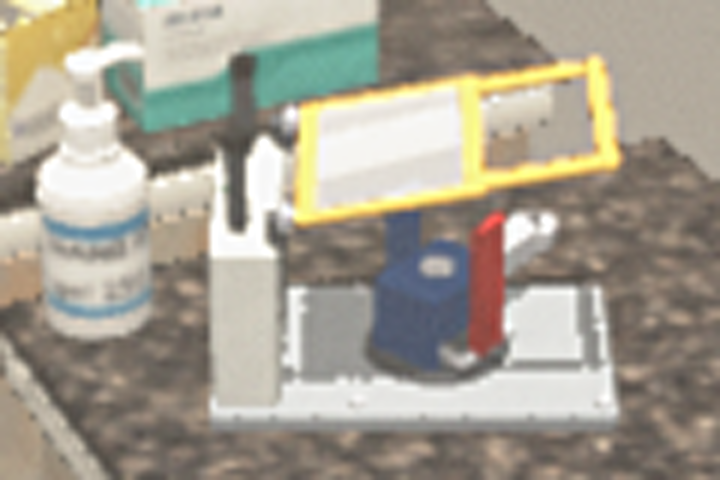

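The crops show the guard slightly raised and the pull bar from (578,75) to (697,250) in the top crop. The red tab is visible at (555,265), and the tongue stub points up in the image from the coupler. My box limits missed the unit, so I'll redo the masks with correct bounds.

Run:
```python
from h import *
a=dict(np.load("top0.npz"));b=dict(np.load("side0.npz"))
top=lambda u,v,z:onz(a,240+(u+.5)/5-.5,135+(v+.5)/5-.5,z)
sc=lambda u,v,z:onz(b,260+(u+.5)/6-.5,165+(v+.5)/6-.5,z)
print("unit~",top(450,290,50), "depth",a["depth"][192,335],cloud(a)[192,335])
for n,s,(r0,r1,c0,c1) in(("top",a,(145,245,280,385)),("side",b,(172,240,290,370))):
    P=cloud(s);h=cv2.cvtColor(s["img"],cv2.COLOR_RGB2HSV);H,S,V=[h[...,i].astype(int) for i in range(3)]
    box=np.zeros(H.shape,bool);box[r0:r1,c0:c1]=1
    for c,m in(("yel",(H>12)&(H<32)&(S>120)&(V>120)),("red",((H<6)|(H>174))&(S>120)),("blue",(H>100)&(H<128)&(S>40))):
        k=m&box; q=P[k];print(n,c,k.sum(),np.percentile(q,[2,50,98],axis=0).round(0).tolist() if k.sum() else "")
        if k.sum()>3:print(' rect',cv2.minAreaRect(np.argwhere(k)[:,::-1].astype(np.float32)))
# base corners z=12, housing top corners z=105
print("base corners L bottom(363,512) R(683,305)",top(363,512,12),top(683,303,12))
print("housing top (232,295),(368,498)?",top(232,295,105),top(365,495,105))
print("side base corners",sc(212,410,12),sc(617,415,12),sc(605,287,12))
def two(p,q):
    c1,d1=ray(a,240+(p[0]+.5)/5-.5,135+(p[1]+.5)/5-.5);c2,d2=ray(b,260+(q[0]+.5)/6-.5,165+(q[1]+.5)/6-.5)
    t=np.linalg.lstsq(np.stack([d1,-d2],1),c2-c1,rcond=None)[0];x,y=c1+t[0]*d1,c2+t[1]*d2
    return ((x+y)/2).round(1),round(float(np.linalg.norm(x-y)),1)
print("bar ends",two((578,75),(596,62)),two((697,250),(612,160)))
print("mid crossbar",two((463,145),(471,82)),two((584,335),(483,192)))
print("hinge side",two((312,243),(305,107)),two((436,435),(303,215)))
```

```text
unit~ [ 439.70041866 -184.19359123   50.        ] depth 1137.8109 [ 428.68995535 -194.2121748   128.76426052]
top yel 823 [[363.0, -298.0, -2.0], [454.0, -218.0, 137.0], [530.0, -118.0, 155.0]]
 rect ((340.5384521484375, 184.30767822265625), (49.368316650390625, 67.11872863769531), 56.3099365234375)
top red 1 [[446.0, -232.0, 98.0], [446.0, -232.0, 98.0], [446.0, -232.0, 98.0]]
top blue 0 
side yel 171 [[357.0, -294.0, -6.0], [441.0, -226.0, 138.0], [766.0, 12.0, 151.0]]
 rect ((334.6351318359375, 187.81080627441406), (20.22107696533203, 53.92286682128906), 80.53767395019531)
side red 101 [[425.0, -237.0, -1.0], [435.0, -233.0, 62.0], [590.0, -145.0, 98.0]]
 rect ((340.85516357421875, 211.4620819091797), (4.6977620124816895, 23.136476516723633), 3.3664608001708984)
side blue 269 [[410.0, -219.0, 21.0], [421.0, -199.0, 54.0], [465.0, -177.0, 80.0]]
 rect ((330.24615478515625, 213.03079223632812), (14.884167671203613, 25.55115509033203), 7.125016689300537)
base corners L bottom(363,512) R(683,305) [ 329.88470488 -139.34101133   12.        ] [ 438.04300286 -307.29462133   12.        ]
housing top (232,295),(368,498)? [429.25857876 -76.71332114 105.        ] [ 332.07292688 -140.50388438  105.        ]
side base corners [ 330.77298704 -136.6480975    12.        ] [ 435.24705914 -309.46312599   12.        ] [ 540.15094768 -246.29468977   12.        ]
bar ends (array([ 525.9, -242.2,  151.8]), 0.7) (array([ 442.4, -296.3,  149.4]), 0.4)
mid crossbar (array([ 495. , -187.7,  139. ]), 0.7) (array([ 405.6, -245.3,  133.8]), 3.1)
hinge side (array([ 450.7, -115.3,  124.1]), 1.6) (array([ 359.1, -174.3,  122.2]), 0.2)
```

```bash
cat > plan.py <<'E'
from h import *
from scipy.spatial.transform import Rotation as Ro
PHI=np.deg2rad(122.1);O=np.array([442,-202.5,0.])
UX=np.array([np.cos(PHI),np.sin(PHI),0]);UY=np.array([-UX[1],UX[0],0]);UZ=np.array([0,0,1.])
def unit(x,y,z):return O+x*UX+y*UY+z*UZ
def down(ang):  # tool y at world angle (rad), z down
    y=np.array([np.cos(ang),np.sin(ang),0]);z=-UZ;return np.stack([np.cross(y,z),y,z],1)
def rows(poses,start=None):
    o=ctrl.observe();p,R=start or (o["tcp_pos"],o["ee_rot"])
    out=[]
    for q,Q in poses:
        d=np.r_[R.T@(q-p)/10,np.rad2deg(Ro.from_matrix(R.T@Q).as_rotvec())]
        d[:3]=d[:3].round(2);d[3:]=d[3:].round(1)
        p=p+R@d[:3]*10;R=R@Ro.from_rotvec(np.deg2rad(d[3:])).as_matrix();out.append(d)
    for i in range(0,len(out),10):print(";".join(" ".join(f"{v:g}" for v in r+0.) for r in out[i:i+10]))
    return p,R
E
python3 - <<'E'
from plan import *
a=dict(np.load("top0.npz"));b=dict(np.load("side0.npz"))
P=np.vstack([cloud(a).reshape(-1,3),cloud(b).reshape(-1,3)])
P=P[np.hypot(P[:,0],P[:,1])>330]
N=30;th=np.linspace(66.9,-29.1,N+1)[1:]
r=np.interp(th,[-29.1,-5,35,67],[554,500,520,649]);z=np.interp(range(1,N+1),[0,4,24,30],[242,320,320,240])
ya=np.linspace(67,-57.9,N+1)[1:]
poses=[]
for t,R,Z,y in zip(th,r,z,ya):
    q=np.array([R*np.cos(np.deg2rad(t)),R*np.sin(np.deg2rad(t)),Z])
    m=np.hypot(P[:,0]-q[0],P[:,1]-q[1])<90
    h=np.percentile(P[m][:,2],99.5) if m.sum() else -1
    if h>150:print("high",q.round(),h.round())
    poses.append((q,down(np.deg2rad(y))))
print(rows(poses)[0])
# stub tip stereo
c1,d1=ray(a,240+495.5/5-.5,135+120.5/5-.5);c2,d2=ray(b,260+545.5/6-.5,165+220.5/6-.5)
t=np.linalg.lstsq(np.stack([d1,-d2],1),c2-c1,rcond=None)[0];x,y=c1+t[0]*d1,c2+t[1]*d2;print("stub",x,y)
print("socket hole",onz(a,240+482.5/5-.5,135+285.5/5-.5,55))
E
```

```text
high [282. 570. 262.] 629.0
high [307. 542. 281.] 628.0
high [329. 513. 300.] 626.0
high [350. 484. 320.] 607.0
high [441. 272. 320.] 173.0
high [454. 247. 320.] 174.0
high [466. 220. 320.] 172.0
high [476. 193. 320.] 166.0
high [500. -59. 320.] 159.0
high [503. -88. 320.] 159.0
high [ 505. -117.  307.] 158.0
high [ 502. -178.  280.] 152.0
high [ 498. -208.  267.] 154.0
high [ 492. -239.  253.] 154.0
high [ 484. -269.  240.] 154.0
-3.58 -1.5 -1.97 -0.1 0 4.1;-3.5 -1.33 -1.96 0 0 4.1;-3.44 -1.28 -1.95 0 0 4.2;-3.4 -1.22 -1.95 0 0 4.2;-3.34 -1.16 0 0 0 4.1;-3.29 -1.12 0 0 0 4.2;-3.24 -1.06 0 0 0 4.2;-3.18 -1.01 0 0 0 4.1;-3.13 -0.97 -0.01 0 0 4.2;-3.07 -0.89 0 0 0 4.2
-2.89 0.25 0 0 0 4.1;-2.88 0.29 0 0 0 4.2;-2.87 0.33 0 0 0 4.1;-2.85 0.38 0 0 0 4.2;-2.84 0.43 0 0 0 4.2;-2.81 0.48 -0.01 0 0 4.1;-2.81 0.51 0 0 0 4.2;-2.78 0.57 0 0 0 4.2;-2.77 0.61 0 0 0 4.1;-2.74 0.65 0 0 0 4.2
-2.73 0.69 0 0 0 4.2;-2.71 0.75 -0.01 0 0 4.1;-2.54 1.22 0 0 0 4.2;-2.4 1.66 0 0 0 4.1;-2.42 1.72 1.33 0 0 4.2;-2.42 1.77 1.33 0 0 4.2;-2.43 1.83 1.34 0 0 4.1;-2.43 1.88 1.33 0 0 4.2;-2.44 1.95 1.33 0 0 4.2;-2.44 2 1.33 0 0 4.1
[ 484.07380925 -269.40772609  239.98762797]
stub [ 528.55476777 -208.41331901   46.41394441] [ 531.67838815 -213.00858541   47.38824477]
socket hole [ 441.37322193 -200.21336525   55.        ]
```

Call:
play_rows:
  deltas: "-3.58 -1.5 -1.97 0 0 4.1;-3.5 -1.33 -1.96 0 0 4.1;-3.44 -1.28 -1.95 0 0 4.2;-3.4 -1.22 -1.95 0 0 4.2;-3.34 -1.16 0 0 0 4.1;-3.29 -1.12 0 0 0 4.2;-3.24 -1.06 0 0 0 4.2;-3.18 -1.01 0 0 0 4.1;-3.13 -0.97 0 0 0 4.2;-3.07 -0.89 0 0 0 4.2"
  gripper: 4
  newtons: 20

```text
time_s: 0.93
tcp_pos: [425.4, 297.6, 319.2]
ee_rot: [[-0.424, 0.906, -0.0], [0.906, 0.424, -0.0], [-0.0, -0.0, -1.0]]
wrist_force: [1.4, -0.1, 0.9]
finger_gap: 0.468
grasp_force: 0.0
```

Call:
play_rows:
  deltas: "-2.89 0.25 0 0 0 4.1;-2.88 0.29 0 0 0 4.2;-2.87 0.33 0 0 0 4.1;-2.85 0.38 0 0 0 4.2;-2.84 0.43 0 0 0 4.2;-2.81 0.48 0 0 0 4.1;-2.81 0.51 0 0 0 4.2;-2.78 0.57 0 0 0 4.2;-2.77 0.61 0 0 0 4.1;-2.74 0.65 0 0 0 4.2"

```text
time_s: 1.77
tcp_pos: [502.0, 26.0, 319.2]
ee_rot: [[0.284, 0.959, -0.0], [0.959, -0.284, -0.0], [-0.0, -0.0, -1.0]]
wrist_force: [0.5, 1.0, 0.1]
finger_gap: 0.466
grasp_force: 0.0
```

Call:
play_rows:
  deltas: "-2.73 0.69 0 0 0 4.2;-2.71 0.75 0 0 0 4.1;-2.54 1.22 0 0 0 4.2;-2.4 1.66 0 0 0 4.1;-2.42 1.72 1.33 0 0 4.2;-2.42 1.77 1.33 0 0 4.2;-2.43 1.83 1.34 0 0 4.1;-2.43 1.88 1.33 0 0 4.2;-2.44 1.95 1.33 0 0 4.2;-2.44 2 1.33 0 0 4.1"

```text
time_s: 2.6
tcp_pos: [482.3, -269.0, 238.7]
ee_rot: [[0.849, 0.529, -0.0], [0.529, -0.849, 0.0], [-0.0, -0.0, -1.0]]
wrist_force: [0.9, -0.6, 0.3]
finger_gap: 0.463
grasp_force: 0.0
```

Call:
play_rows:
  deltas: "0.16 0.1 1.2 0 0 0;0 0 1.2 0 0 0;0 0 1.2 0 0 0;0 0 1.2 0 0 0;0 0 1.2 0 0 0;0 0 1.2 0 0 0;0 0 1.2 0 0 0;0 0 1.2 0 0 0;0 0 0 0 0 0;0 0 0 0 0 0"

```text
time_s: 3.43
tcp_pos: [484.2, -267.3, 143.2]
ee_rot: [[0.847, 0.532, -0.001], [0.532, -0.847, 0.001], [-0.001, -0.001, -1.0]]
wrist_force: [0.5, -0.3, 0.7]
finger_gap: 0.469
grasp_force: 0.0
```

Call:
play_rows:
  deltas: "0 0 0 0 0 0;0 0 0 0 0 0;0 0 0 0 0 0;0 0 0 0 0 0;0 0 0 0 0 0;0 0 0 0 0 0;0 0 0 0 0 0;0 0 0 0 0 0;0 0 0 0 0 0;0 0 0 0 0 0"
  gripper: 0.6

```text
time_s: 4.27
tcp_pos: [485.3, -268.3, 144.2]
ee_rot: [[0.847, 0.532, 0.002], [0.532, -0.847, -0.001], [0.001, 0.002, -1.0]]
wrist_force: [1.1, -6.2, 0.8]
finger_gap: 0.099
grasp_force: 20.8
```

Run:
```python
from plan import *
s=get("side","side1.npz");t=get("top","top1.npz")
im=np.hstack([cv2.resize(s["img"][130:245,270:390],(480,460)),cv2.resize(t["img"][120:220,280:380][:,:78],(312,400)).repeat(1,0)[:400].copy() if 0 else np.vstack([cv2.resize(t["img"][130:230,290:380],(312,346)),np.zeros((114,312,3),np.uint8)])])
cv2.imwrite("pics/g1.png",im[:,:,::-1])
# swing plan with tilt back (tool z toward +ux), from a0 to 1.6 & 1.87
o=ctrl.observe();p=o["tcp_pos"];R0=o["ee_rot"]
print(p.round(1),o["finger_gap"],o["joint_pos"].round(2))
g=p-8*R0[:,2]; x=(g-O)@UX;a0=np.arctan2(g[2]-118,75-x);print("grip in unit",x,(g-O)@UY,g[2],"a0",a0,"r",np.hypot(75-x,g[2]-118))
```

```text
[ 485.3 -268.3  144.2] 0.10436015483132437 [-0.56  0.47  1.91 -0.    0.76  0.45]
grip in unit -78.73115243334503 -1.758178827767665 152.2192736502522 a0 0.2190209784526537 r 157.49357421061725
```

View pics/g1.png

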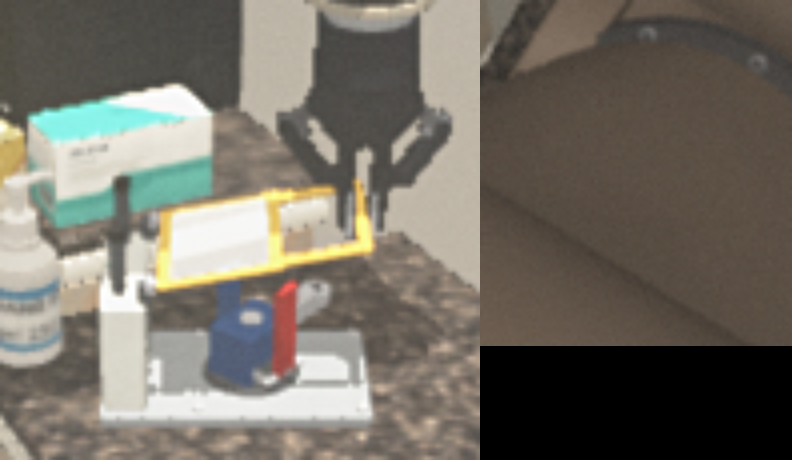

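The picture shows the fingers around the bar at (360,215). The gap is 10 mm and the grip sits 157.5 mm from the hinge against 158 expected, so the bar is held.

```bash
cat >> plan.py <<'E'
def swing(a,tau,y=-1.76,r=157.5):
    z=np.sin(tau)*UX-np.cos(tau)*UZ;yy=-(np.cos(tau)*UX+np.sin(tau)*UZ)
    return unit(75-r*np.cos(a),y,118+r*np.sin(a))+8*z,np.stack([np.cross(yy,z),yy,z],1)
E
python3 - <<'E'
from plan import *
N=30;k=np.arange(1,N+1)
a=np.interp(k,[0,3,25,30],[.219,.31,1.6,1.86]);t=np.deg2rad(np.interp(k,[0,4,26,30],[0,0,50,50]))
rows([swing(x,y) for x,y in zip(a,t)])
E
```

```text
0 -0.11 -0.46 0.1 0 0;0 -0.13 -0.47 0 0 0;0 -0.13 -0.45 0 0 0;0 -0.31 -0.87 0 0 0;0 -0.39 -0.86 2.3 0 0;0 -0.47 -0.81 2.3 0 0;0 -0.55 -0.76 2.2 0 0;0 -0.62 -0.72 2.3 0 0;0.01 -0.69 -0.64 2.3 0 0;0 -0.75 -0.59 2.3 0 0
0 -0.8 -0.51 2.2 0 0;0 -0.85 -0.43 2.3 0 0;0 -0.89 -0.34 2.3 0 0;0 -0.92 -0.27 2.2 0 0;0 -0.93 -0.17 2.3 0 0;0 -0.96 -0.09 2.3 0 0;0 -0.95 0.01 2.3 0 0;0 -0.95 0.09 2.2 0 0;0 -0.94 0.19 2.3 0 0;0 -0.91 0.27 2.3 0 0
0 -0.88 0.36 2.3 0 0;0 -0.84 0.44 2.2 0 0;0.01 -0.8 0.52 2.3 0 0;0 -0.74 0.59 2.3 0 0;0 -0.68 0.66 2.2 0 0;0 -0.55 0.63 2.3 0 0;0 -0.46 0.68 0 0 0;0 -0.42 0.71 0 0 0;0 -0.38 0.72 0 0 0;0 -0.34 0.74 0 0 0
```

Call:
play_rows:
  deltas: "0 -0.11 -0.46 0 0 0;0 -0.13 -0.47 0 0 0;0 -0.13 -0.45 0 0 0;0 -0.31 -0.87 0 0 0;0 -0.39 -0.86 2.3 0 0;0 -0.47 -0.81 2.3 0 0;0 -0.55 -0.76 2.2 0 0;0 -0.62 -0.72 2.3 0 0;0 -0.69 -0.64 2.3 0 0;0 -0.75 -0.59 2.3 0 0"

```text
time_s: 5.2
tcp_pos: [467.5, -239.5, 216.0]
ee_rot: [[0.847, 0.518, -0.12], [0.532, -0.824, 0.195], [0.002, -0.229, -0.973]]
wrist_force: [5.2, -18.4, 13.1]
finger_gap: 0.106
grasp_force: 21.7
```

```bash
cat > chk.py <<'E'
from plan import *
o=ctrl.observe();p=o["tcp_pos"];R0=o["ee_rot"];g=p-8*R0[:,2];x=(g-O)@UX
print("grip unit",round(x,1),round((g-O)@UY,1),round(g[2],1),"a",np.arctan2(g[2]-118,75-x).round(3),"r",np.hypot(75-x,g[2]-118).round(1),"gap",o["finger_gap"],"F",o["wrist_force"].round(1),o["joint_pos"].round(2),"tilt",np.rad2deg(np.arctan2(R0[:,2]@UX,-R0[2,2])).round(1))
E
python3 chk.py
```

```text
grip unit -46.7 -1.9 223.7 a 0.715 r 161.3 gap 0.1062524131059214 F [  5.2 -18.4  13.1] [-0.6   0.45  1.76  0.1   1.15  0.36] tilt 13.2
```

```bash
sed -i 's/def swing(a,tau,y=-1.76,r=157.5):/def swing(a,tau,y=-1.76,r=157.5,off=8):/; s/+8\*z,np/+off*z,np/' plan.py
python3 - <<'E'
from plan import *
st=swing(.219+.091+(1.29/22)*7,np.deg2rad(50*6/22))
print(st[0],ctrl.observe()["tcp_pos"])
k=np.arange(11,31);a=np.interp(k,[10,11,27,30],[.70,.73,1.7,1.84]);t=np.deg2rad(np.interp(k,[10,26,30],[13.6,45,45]))
rows([swing(x,y,off=4,r=157.5) for x,y in zip(a,t)],st)
E
```

```text
[ 465.53128194 -236.70006276  214.13240501] [ 467.52901621 -239.49627015  215.95988513]
0 -0.14 -0.49 1.9 0 0;0 -0.83 -0.49 2 0 0;0 -0.88 -0.41 2 0 0;0 -0.91 -0.32 1.9 0 0;0 -0.93 -0.24 2 0 0;0 -0.96 -0.15 1.9 0 0;0 -0.97 -0.07 2 0 0;0 -0.97 0.03 2 0 0;0 -0.96 0.12 1.9 0 0;0 -0.94 0.21 2 0 0
0 -0.92 0.29 2 0 0;0 -0.89 0.39 1.9 0 0;0 -0.85 0.46 2 0 0;0 -0.8 0.54 1.9 0 0;0 -0.75 0.61 2 0 0;0 -0.69 0.67 2 0 0;0 -0.6 0.74 0 0 0;0 -0.44 0.6 0 0 0;0 -0.4 0.61 0 0 0;0 -0.38 0.63 0 0 0
```

Call:
play_rows:
  deltas: "0 -0.14 -0.49 1.9 0 0;0 -0.83 -0.49 2 0 0;0 -0.88 -0.41 2 0 0;0 -0.91 -0.32 1.9 0 0;0 -0.93 -0.24 2 0 0;0 -0.96 -0.15 1.9 0 0;0 -0.97 -0.07 2 0 0;0 -0.97 0.03 2 0 0;0 -0.96 0.12 1.9 0 0;0 -0.94 0.21 2 0 0"

```text
time_s: 6.03
tcp_pos: [426.0, -174.2, 265.4]
ee_rot: [[0.847, 0.444, -0.292], [0.532, -0.707, 0.466], [0.0, -0.55, -0.835]]
wrist_force: [0.9, -2.9, 1.4]
finger_gap: 0.107
grasp_force: 21.3
```

```bash
python3 chk.py; python3 -c "
from plan import *
print(swing(1.2148,np.deg2rad(33.2),off=4)[0])"
```

```text
grip unit 28.0 -1.5 272.1 a 1.275 r 161.1 gap 0.10668184631061571 F [ 0.9 -2.9  1.4] [-0.62  0.49  1.68  0.21  1.52  0.32] tilt 33.3
[ 431.64198936 -182.67590133  262.27764705]
```

Call:
play_rows:
  deltas: "0 -0.92 0.29 2 0 0;0 -0.89 0.39 1.9 0 0;0 -0.85 0.46 2 0 0;0 -0.8 0.54 1.9 0 0;0 -0.75 0.61 2 0 0;0 -0.69 0.67 2 0 0;0 -0.6 0.74 0 0 0;0 -0.44 0.6 0 0 0;0 -0.4 0.61 0 0 0;0 -0.38 0.63 0 0 0"

```text
time_s: 6.87
tcp_pos: [378.6, -98.9, 266.4]
ee_rot: [[0.847, 0.375, -0.377], [0.532, -0.598, 0.6], [-0.0, -0.709, -0.706]]
wrist_force: [-2.0, -2.1, 3.1]
finger_gap: 0.102
grasp_force: 22.1
```

```bash
python3 chk.py
python3 - <<'E'
from plan import *
s=get("side","side2.npz")
cv2.imwrite("pics/g2.png",cv2.resize(s["img"][100:250,250:400],(600,600))[:,:,::-1])
E
```

```text
grip unit 115.8 -1.3 272.0 a 1.83 r 159.3 gap 0.10238056696055785 F [-2.  -2.1  3.1] [-0.6   0.51  1.78  0.29  1.59  0.3 ] tilt 45.1
```

View pics/g2.png

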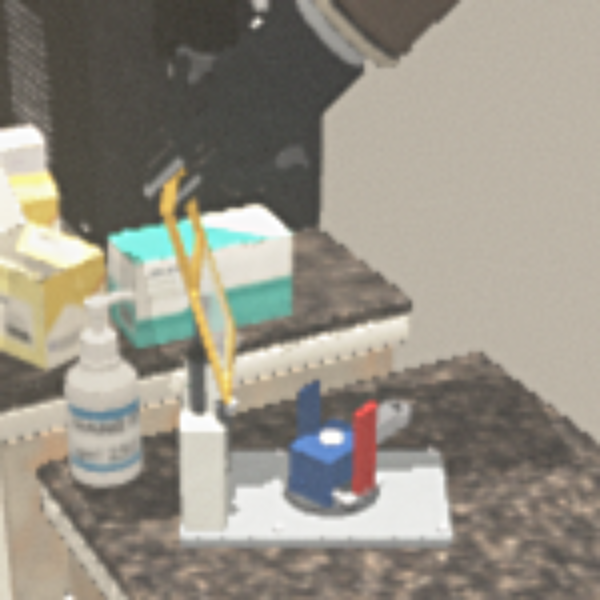

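The guard is up, with the bar in the fingers at (170,185), and the coupler now stands clear. I'll ease it the last bit to the stop.

Call:
play_rows:
  deltas: "0 -0.06 0.14 0 0 0;0 -0.06 0.14 0 0 0;0 -0.06 0.14 0 0 0;0 -0.06 0.14 0 0 0;0 -0.05 0.13 0 0 0;0 -0.05 0.13 0 0 0;0 -0.04 0.12 0 0 0;0 0 0 0 0 0;0 0 0 0 0 0;0 0 0 0 0 0"

```text
time_s: 7.75
tcp_pos: [373.6, -91.1, 263.4]
ee_rot: [[0.847, 0.375, -0.378], [0.532, -0.596, 0.601], [-0.0, -0.71, -0.704]]
wrist_force: [-4.1, 1.7, 10.3]
finger_gap: 0.107
grasp_force: 22.4
```

```bash
python3 chk.py
```

```text
grip unit 125.0 -1.3 269.0 a 1.891 r 159.1 gap 0.10690944559525087 F [-4.1  1.7 10.3] [-0.59  0.5   1.81  0.29  1.58  0.3 ] tilt 45.2
```

Call:
play_rows:
  deltas: "0 -0.02 0.1 0 0 0;0 -0.02 0.1 0 0 0;0 -0.02 0.1 0 0 0;0 -0.02 0.1 0 0 0;0 0 0 0 0 0;0 0 0 0 0 0;0 0 0 0 0 0;0 0 0 0 0 0;0 0 0 0 0 0;0 0 0 0 0 0"

```text
time_s: 8.58
tcp_pos: [372.8, -89.0, 262.0]
ee_rot: [[0.847, 0.376, -0.376], [0.532, -0.597, 0.601], [0.001, -0.708, -0.706]]
wrist_force: [-0.3, -8.9, 28.4]
finger_gap: 0.109
grasp_force: 24.7
```

```bash
python3 chk.py
```

```text
grip unit 127.3 -1.6 267.6 a 1.907 r 158.5 gap 0.10876021274227196 F [-0.3 -8.9 28.4] [-0.59  0.5   1.81  0.29  1.57  0.3 ] tilt 45.1
```

Call:
play_rows:
  deltas: "0 0 -0.2 0 0 0;0 0 0 0 0 0;0 0 0 0 0 0;0 0 0 0 0 0;0 0 -1 0 0 0;0 0 -2 0 0 0;0 0 -2.5 0 0 0;0 0 -2.5 0 0 0;0 0 -1 0 0 0;0 0 0 0 0 0"
  gripper: 4

```text
time_s: 9.42
tcp_pos: [408.2, -145.4, 326.3]
ee_rot: [[0.847, 0.377, -0.374], [0.531, -0.599, 0.599], [0.001, -0.706, -0.708]]
wrist_force: [-0.2, 0.6, -0.8]
finger_gap: 0.474
grasp_force: 0.0
```

Run:
```python
from plan import *
s=get("side","side3.npz");t=get("top","top3.npz")
im=np.hstack([cv2.resize(s["img"][150:240,290:370],(400,450),interpolation=cv2.INTER_CUBIC),cv2.resize(t["img"][145:235,290:370],(400,450),interpolation=cv2.INTER_CUBIC)])
cv2.imwrite("pics/g3.png",im[:,:,::-1])
print(ctrl.observe()["tcp_pos"])
P=cloud(s);h=cv2.cvtColor(s["img"],cv2.COLOR_RGB2HSV);H,S,V=[h[...,i].astype(int) for i in range(3)]
box=np.zeros(H.shape,bool);box[172:240,310:370]=1
for c,m in(("red",((H<6)|(H>174))&(S>120)),("blue",(H>100)&(H<128)&(S>60))):
    k=m&box;k=cv2.erode(k.astype(np.uint8),np.ones((1,2)))>0
    for lo,hi in((18,59),(62,95)):
        q=P[k&(P[...,2]>lo)&(P[...,2]<hi)];q=q[np.linalg.norm(q[:,:2]-O[:2],axis=1)<60]
        print(c,lo,len(q),q.mean(0).round(1),(q-O)[:,:2].mean(0).round(1), np.percentile(q,[5,95],axis=0).round(0).tolist())
        if len(q)>5:
            w,v=np.linalg.eigh(np.cov(q[:,:2].T));print(' main dir deg',np.rad2deg(np.arctan2(v[1,1],v[0,1])).round(1),np.sqrt(w).round(1))
```

```text
[ 406.69870701 -143.64994642  324.80713513]
red 18 33 [ 437.  -233.6   43.6] [ -5.  -31.1] [[426.0, -236.0, 30.0], [449.0, -232.0, 56.0]]
 main dir deg -178.5 [1.5 7.1]
red 62 39 [ 438.5 -233.7   78.7] [ -3.5 -31.2] [[431.0, -236.0, 64.0], [448.0, -232.0, 93.0]]
 main dir deg 179.4 [1.3 6.4]
blue 18 193 [ 424.3 -202.5   45.7] [-17.7  -0. ] [[411.0, -218.0, 24.0], [459.0, -182.0, 58.0]]
 main dir deg -162.7 [12.  14.8]
blue 62 36 [ 445.8 -179.9   77.2] [ 3.8 22.6] [[437.0, -182.0, 64.0], [455.0, -178.0, 92.0]]
 main dir deg 179.2 [1.4 6.1]
```

View pics/g3.png

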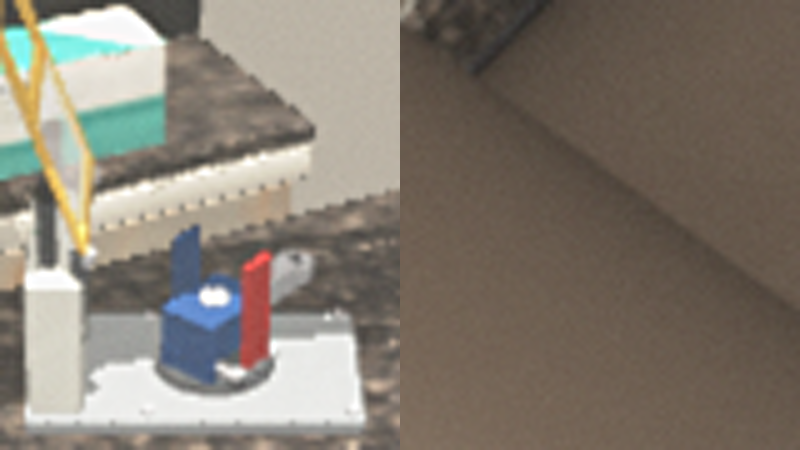

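The side crop shows the coupler clear: blue tab at (187,260), red tab at (255,310), stub pointing away at (295,270). The guard is at its stop at upper left. The tabs lie nearly along world x, giving a coupler x heading of about 174.5°.

Run:
```python
from plan import *
from scipy.spatial.transform import Slerp
o=ctrl.observe();p,R=o["tcp_pos"],o["ee_rot"]
G=np.array([442,-200.5,190.]);Q=down(np.deg2rad(-95.5))
sl=Slerp([0,1],Ro.from_matrix([R,Q]));print(np.rad2deg(Ro.from_matrix(R.T@Q).magnitude()))
f=np.arange(1,14)/13
pose=[(p+(G-p)*x,sl(x).as_matrix()) for x in f]+[(G-[0,0,10*i],Q) for i in range(1,8)]
rows(pose)
s=dict(np.load("side3.npz"));P=cloud(s)
m=(np.abs(P[...,0]-505)<35)&(np.abs(P[...,1]+205)<40)&(P[...,2]>30)&(P[...,2]<75)&(s["img"].max(-1).astype(int)-s["img"].min(-1)<25)
q=P[m];print(len(q),q.mean(0).round(1),[q[np.abs(q[:,0]-x)<6].mean(0).round(1) for x in(480,500,520)])
```

```text
58.10592637426118
0 1.1 0.37 -3.3 1.1 2.7;0.04 1.07 0.43 -3.4 1.2 2.8;0.08 1.05 0.49 -3.3 1.1 2.7;0.12 1 0.56 -3.4 1.2 2.8;0.16 0.97 0.61 -3.3 1.1 2.7;0.19 0.92 0.68 -3.4 1.1 2.7;0.22 0.87 0.73 -3.3 1.2 2.8;0.24 0.82 0.78 -3.3 1.1 2.7;0.27 0.76 0.84 -3.4 1.2 2.8;0.28 0.69 0.88 -3.3 1.1 2.7
0.3 0.62 0.93 -3.4 1.1 2.7;0.31 0.56 0.97 -3.3 1.2 2.8;0.31 0.48 1 -3.4 1.1 2.7;0 0 1 0 0 0;0 0 1 0 0 0;0 0 1 0 0 0;0 0 1 0 0 0;0 0 1 0 0 0;0 0 1 0 0 0;0 0 1 0 0 0
65 [ 512. -214.   46.] [array([nan, nan, nan]), array([ 499.7, -214.2,   46.7]), array([ 519.5, -214.6,   45.9])]<stdin>:11: RuntimeWarning: Mean of empty slice.
  ret = um.true_divide(
```

Call:
play_rows:
  deltas: "0 1.1 0.37 -3.3 1.1 2.7;0.04 1.07 0.43 -3.4 1.2 2.8;0.08 1.05 0.49 -3.3 1.1 2.7;0.12 1 0.56 -3.4 1.2 2.8;0.16 0.97 0.61 -3.3 1.1 2.7;0.19 0.92 0.68 -3.4 1.1 2.7;0.22 0.87 0.73 -3.3 1.2 2.8;0.24 0.82 0.78 -3.3 1.1 2.7;0.27 0.76 0.84 -3.4 1.2 2.8;0.28 0.69 0.88 -3.3 1.1 2.7"
  gripper: 8.5

```text
time_s: 10.35
tcp_pos: [433.1, -187.0, 220.5]
ee_rot: [[0.998, 0.041, -0.054], [0.05, -0.984, 0.174], [-0.046, -0.176, -0.983]]
wrist_force: [-0.6, 0.2, -0.4]
finger_gap: 0.995
grasp_force: 0.0
```

Call:
play_rows:
  deltas: "0.3 0.62 0.93 -3.4 1.1 2.7;0.31 0.56 0.97 -3.3 1.2 1.8;0.31 0.48 1 -3.4 1.1 1.7;0 0 1 0 0 0;0 0 1 0 0 0;0 0 1 0 0 0;0 0 1 0 0 0;0 0 1 0 0 0;0 0 1 0 0 0;0 0 0.7 0 0 0"

```text
time_s: 11.18
tcp_pos: [442.2, -200.9, 122.1]
ee_rot: [[0.998, -0.061, 0.001], [-0.061, -0.998, 0.0], [0.001, -0.0, -1.0]]
wrist_force: [-0.1, 0.8, -0.1]
finger_gap: 0.995
grasp_force: 0.0
```

Run:
```python
from plan import *
s=get("side","side4.npz")
o=ctrl.observe();p,R=o["tcp_pos"],o["ee_rot"];print(p,R.round(3),o["joint_pos"].round(2),np.rad2deg(np.arctan2(R[1,1],R[0,1])))
im=cv2.resize(s["img"][130:240,280:380],(600,660),interpolation=cv2.INTER_CUBIC)[:600]
cv2.imwrite("pics/g4.png",im[:,:,::-1])
```

```text
[ 441.82621062 -200.61003604  121.38340642] [[ 0.998 -0.061  0.   ]
 [-0.061 -0.998  0.001]
 [ 0.    -0.001 -1.   ]] [-0.49  0.43  2.08  0.    0.63  1.14] -93.50153692181854
```

View pics/g4.png

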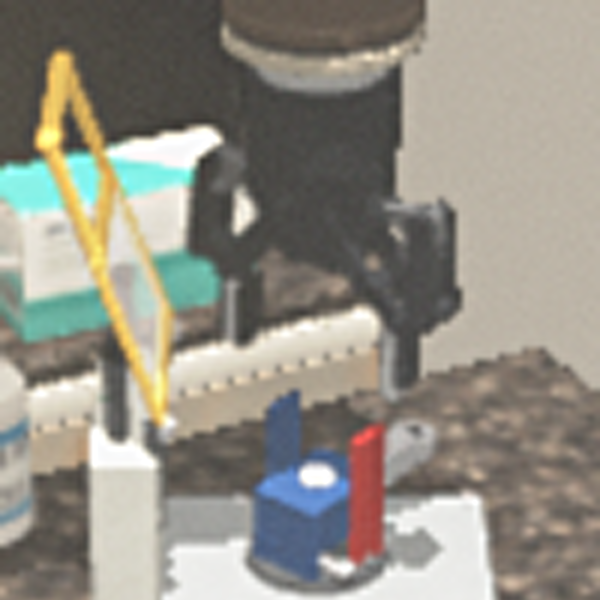

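The fingers at (240,310) and (400,350) straddle the tabs at (283,430) and (367,480), centred on them.

Call:
play_rows:
  deltas: "0 0 0.8 0 0 0;0 0 0.8 0 0 0;0 0 0.8 0 0 0;0 0 0.8 0 0 0;0 0 0.8 0 0 0;0 0 0.6 0 0 0;0 0 0.5 0 0 0;0 0 0 0 0 0;0 0 0 0 0 0;0 0 0 0 0 0"

```text
time_s: 12.07
tcp_pos: [442.9, -200.9, 72.7]
ee_rot: [[0.998, -0.061, 0.002], [-0.061, -0.998, -0.001], [0.002, 0.0, -1.0]]
wrist_force: [0.3, -0.1, -0.1]
finger_gap: 0.996
grasp_force: 0.0
```

Call:
play_rows:
  deltas: "0 0 0 0 0 0;0 0 0 0 0 0;0 0 0 0 0 0;0 0 0 0 0 0;0 0 0 0 0 0;0 0 0 0 0 0;0 0 0 0 0 0;0 0 0 0 0 0;0 0 0 0 0 0;0 0 0 0 0 0"
  gripper: 4.5
  newtons: 60

```text
time_s: 12.9
tcp_pos: [443.2, -201.0, 73.6]
ee_rot: [[0.998, -0.061, 0.004], [-0.061, -0.998, -0.001], [0.004, 0.001, -1.0]]
wrist_force: [-2.9, 2.5, 22.5]
finger_gap: 0.567
grasp_force: 57.9
```

Run:
```python
from bench import ctrl
o=ctrl.observe();print(o["tcp_pos"],o["finger_gap"]*85.4,o["grasp_force"],o["wrist_force"],o["torque"])
```

```text
[ 443.20845463 -200.95359589   73.61462325] 48.43796135094539 57.93584167957306 [-2.85694394  2.50056799 22.52646742] [ 0.15601444  0.46195346 -0.30557532]
```

The gap of about 48–50 mm at 58 N means the latch is fully in. Lifting now.

Call:
play_rows:
  deltas: "0 0 -0.2 0 0 0;0 0 -0.3 0 0 0;0 0 -0.4 0 0 0;0 0 -0.5 0 0 0;0 0 -0.6 0 0 0;0 0 -0.8 0 0 0;0 0 -0.8 0 0 0;0 0 -0.8 0 0 0;0 0 -0.4 0 0 0;0 0 0 0 0 0"

```text
time_s: 13.73
tcp_pos: [443.1, -201.1, 121.8]
ee_rot: [[0.998, -0.061, 0.004], [-0.061, -0.998, -0.001], [0.004, 0.001, -1.0]]
wrist_force: [0.8, -0.7, -2.8]
finger_gap: 0.56
grasp_force: 62.3
```

Run:
```python
from plan import *
s=get("side")
o=ctrl.observe();print(o["tcp_pos"],o["finger_gap"]*85.4,o["grasp_force"],o["wrist_force"])
im=cv2.resize(s["img"][130:240,280:380],(600,660),interpolation=cv2.INTER_CUBIC)[:600]
cv2.imwrite("pics/g5.png",im[:,:,::-1])
```

```text
[ 442.98327109 -200.9536272   121.21764298] 47.72521471850385 62.29467272758484 [-0.01157828 -0.27876645 -3.83699059]
```

View pics/g5.png

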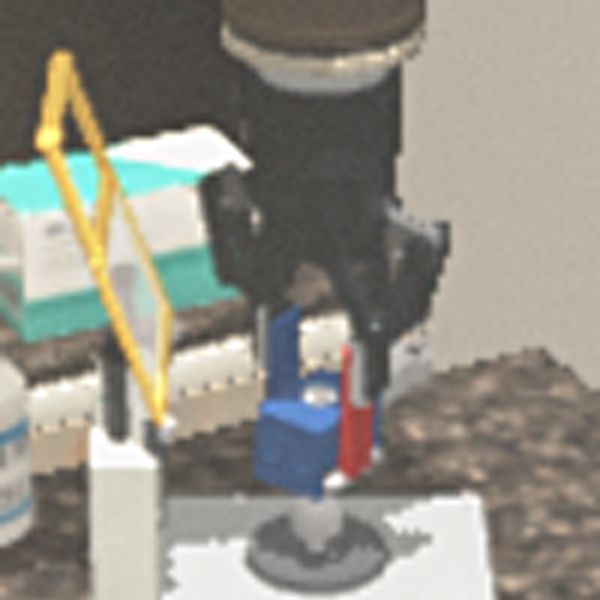

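The coupler is off the ball, which shows at (318,525), and it hangs level in the fingers with the guard still open. Raising it another 52 mm or so.

Call:
play_rows:
  deltas: "0 0 -0.4 0 0 0;0 0 -0.7 0 0 0;0 0 -0.8 0 0 0;0 0 -0.8 0 0 0;0 0 -0.8 0 0 0;0 0 -0.8 0 0 0;0 0 -0.6 0 0 0;0 0 -0.3 0 0 0;0 0 0 0 0 0;0 0 0 0 0 0"

```text
time_s: 14.62
tcp_pos: [442.5, -200.8, 172.6]
ee_rot: [[0.998, -0.061, 0.002], [-0.061, -0.998, -0.001], [0.002, 0.0, -1.0]]
wrist_force: [0.3, 0.5, -3.7]
finger_gap: 0.563
grasp_force: 62.3
```

Call:
play_rows:
  deltas: "0 0 0 0 0 0;0 0 0 0 0 0;0 0 0 0 0 0;0 0 0 0 0 0;0 0 0 0 0 0;0 0 0 0 0 0;0 0 0 0 0 0;0 0 0 0 0 0;0 0 0 0 0 0;0 0 0 0 0 0"

```text
time_s: 15.45
tcp_pos: [442.5, -200.8, 172.6]
ee_rot: [[0.998, -0.061, 0.002], [-0.061, -0.998, -0.0], [0.002, 0.0, -1.0]]
wrist_force: [0.3, 0.7, -3.1]
finger_gap: 0.564
grasp_force: 62.3
```

Run:
```python
from plan import *
s=get("side")
o=ctrl.observe();print(o["tcp_pos"],o["finger_gap"]*85.4,o["grasp_force"],o["wrist_force"])
cv2.imwrite("pics/g6.png",cv2.resize(s["img"][130:240,270:390],(600,550),interpolation=cv2.INTER_CUBIC)[:,:,::-1])
```

```text
[ 442.51813521 -200.7423358   172.59190653] 47.98248834321614 62.33434796333313 [ 0.39637318 -0.59992649 -3.99478968]
```

View pics/g6.png

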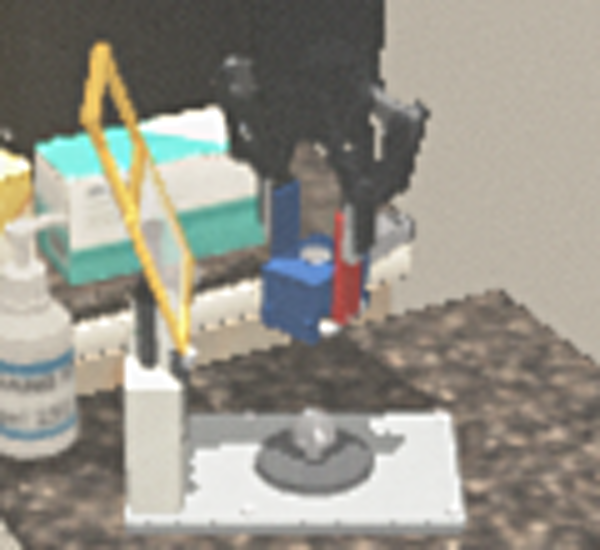

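The coupler hangs level at (305,290), about 100 mm above the ball at (315,430), and the guard is open.

```bash
python3 -c "
from bench import ctrl
print(ctrl.job_done())"
```

```text
the job is handed in; nothing more can be done
None
```

I handed the job in with the guard open against its stop and the coupler held level and still about 10 cm above the ball, at about 15.5 s of the 51 s allowed; the hand-in returned no verdict.

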